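# Fit the friction pegs to the key panel

### The arm

A 6-joint arm with a two-finger parallel gripper is mounted at the origin on the work surface. World frame = base frame: x ahead of the robot, y to its left, z up, the work surface at z = 0. Lengths are in mm, angles in rad, forces in N, time in s.
With the tool pointing down it reaches from about 300 to 775 mm from the base axis. Payload 14.6 kg.
Tool frame: the origin (TCP) lies at the very end of the fingers, on their centre line; the grasp point (between the pads) lies 19 mm behind it; z points along the fingers, y is the line along which they close (so a half turn about z gives the same grasp; the last joint's range is limited). The gripper opens to 94 mm and grips with 3 to 60 N. Pads are 16 mm wide; open, the fingers measure 119 mm over their backs; the gripper's body (75 mm by 177 mm) begins 78 mm behind the grasp point.
Start: joints at [-1.193, 0.3, 1.521, -0, 1.321, -0.067], TCP at [236.644, -496.476, 205.446] pointing down, gripper open.
Joint ranges: [-3.03, 3.03], [-0.79, 2.21], [0.23, 2.52], [-1.04, 4.18], [0, 3.07], [-2.55, 2.55]. Speed limits (rad/s): [2.22, 2.22, 2.57, 3.14, 3.14, 3.14].

### API

Orientations are given as [roll, pitch, yaw] about the fixed x, y, z axes, in that order (R = Rz(yaw) Ry(pitch) Rx(roll)).
In Python, from cell import manip, camera, get_calibration gives the robot as it stands. The module is installed in compiled form; this text tells all that it offers.
- The arm moves only by the tool jog_arm, never from a script. Its argument "plan" is one flat list of numbers, 6 for each row, row after row: the shift along the world's x, y, z in m, then the turn, a rotation vector about the world's x, y, z in degrees. A call has 1 to 20 rows; each row is the pose to reach, as a shift and turn from the pose commanded when the call began; what a row does not reach only later rows make up. A row lasts 1/10 s, in which the tool goes at most 50 mm and 8.59 degrees, less where a joint would pass 70% of its speed; a pose out of reach is approached as far as the arm can. A call with a gripper value outside its range is refused whole. "claw" is the finger opening in m, from 0 to 0.094, set as the call begins (left out, the last holds). The fingers move at their own pace and stop on an object; "force" is the grip in N (left out, the last holds). Time passes only in rows, so rows that repeat a pose let the fingers close. It gives the time, the measured TCP pose, the force, the opening and the grip force at its end, in the units of the state.
- manip.read_state(): the state, without advancing time (a new reading comes with each control period).
- camera(name): name is "scene" or "top"; returns (picture, depth): 480x640x3 uint8, red, green, blue; 480x640 float32, mm along the optical axis (not along the pixel's ray), 0 where there is no reading.
- get_calibration(name): a dict with "fx", "fy", "cx", "cy" (pixels), "k1" (the pictures are not rectified: a ray, as slopes to the right and down, at radius r is drawn at 1 + k1 r^2 times it, then the intrinsics apply), "origin" and "attitude" of the camera in the world. Camera axes: x right, y down, z forward; pixel columns grow to the right and rows downward; lengths in mm; the calibration is good to about 2 mm. A picture is of the moment at which its call begins. get_calibration takes no time and is no camera call.
- manip.sign_off(): hands the job in; it is judged then, once.
The state is a dict: "clock": time; "joints": joint angles; "qd": joint speeds; "effort": joint torques, N m; "eef_pos": TCP position; "eef_rot": TCP orientation; "wrist_force": force on the tool from outside, world axes, zero at the start; "moment": the same for the moment, N m; "finger_gap": finger opening in mm; "finger_force": force on a finger pad.
Only numpy, scipy, OpenCV 4.12 (cv2) and the standard library are available. Lean on these libraries where they do the work, as an engineer would, in place of code of your own. Each camera call takes 0.05 s, during which the arm holds its last target. There are 200 camera calls.

### The job

The birch key panel on the niche ledge is short of pegs: lever the lid of the hinged peg case open with the flat blade, then lay the blade flat on the ledge again. Take every brass peg out of the case and seat each in its own free hole of the panel, pressing it and twisting it to and fro until its collar is down on the board and it holds; do not simply force it straight in, the birch would split. Shut the case lid at the end and leave the tag, chime, whistle, dish and tealight holder as they are.

Things in the scene. Friction and masses are not known exactly. Their poses are not given: they have to be found in the camera images.
- hole1 (a point): Centre of the mouth of free tapered hole 1, on the panel's top face. The mouth is 12.5 mm across; the hole is 38 mm deep and narrows 0.6 mm in diameter per 10 mm. Any peg fits any hole. The taper bites some 9 mm before the collar is down. Twisting some 0.5 rad to and fro under a push of 5 to 20 N works the peg home; straight in takes 40 N or more.
- hole2 (a point): Centre of the mouth of free tapered hole 2, on the panel's top face. The mouth is 12.5 mm across; the hole is 38 mm deep and narrows 0.6 mm in diameter per 10 mm. Any peg fits any hole. The taper bites some 9 mm before the collar is down. Twisting some 0.5 rad to and fro under a push of 5 to 20 N works the peg home; straight in takes 40 N or more.
- hole3 (a point): Centre of the mouth of free tapered hole 3, on the panel's top face. The mouth is 12.5 mm across; the hole is 38 mm deep and narrows 0.6 mm in diameter per 10 mm. Any peg fits any hole. The taper bites some 9 mm before the collar is down. Twisting some 0.5 rad to and fro under a push of 5 to 20 N works the peg home; straight in takes 40 N or more.
- case: Hinged birch peg case, 116 mm (its x) by 170 mm (y) by 98 mm high without the lid, 6 mm walls, fixed. Origin under its centre, z up; the front with the notch faces its -x, the lid is hinged on its +x top edge. Inside, a cork rack, top 44 mm above the ledge, has square 16 mm pockets at x = -12 mm, y = -42, 0, +42 mm where pegs stand by their collars; some may be empty.
- notch (a point): Centre of the blade notch at the outer face of the case's front wall: 44 mm wide, 8 mm high, from 90 to 98 mm above the ledge, right under the lid's front edge and open to the inside of the case. Axes as the case's.
- lid (a joint): Lid angle in rad: 0 shut, growing as its front edge swings up and back; stop at 1.9. The lid is a flat birch plate 116 by 170 by 6 mm, flush with the case all round, no knob. A stiff hinge (friction 0.085 N m) leaves it at any angle.
- lid_hinge (a point): Middle of the lid's hinge axis, at the level of the lid's underside, on the case's rear top edge (98 mm above the ledge). Axes turn with the lid.
- lid_edge (a point): Middle of the lid's front lower edge, 116 mm from the hinge axis.
- blade: Flat blade tool, lying with its blade level: dark wooden handle 100 by 18 by 18 mm, then a steel blade 18 mm wide and 3 mm thick. Origin under the middle of the handle, on the ledge; x points to the tip, z up; the blade's mid-plane is 9 mm above the origin. 70 g.
- blade_tip (a point): Middle of the blade's tip, 135 mm along x from the blade's origin.
- peg1: Brass friction peg, 90 g; absent in some runs. Origin on its axis at the underside of its collar, z up. Below: tapered shank 36 mm long, 13 mm across at the collar, 11 mm at the rounded tip. Above: collar 25 mm across, 5 mm thick; neck 12 mm thick; flat thumb-piece from 20 to 46 mm above the origin, 28 mm wide (x), 10 mm thick (y). It stays at the depth where it is left.
- peg2: Brass friction peg, 90 g; absent in some runs. Origin on its axis at the underside of its collar, z up. Below: tapered shank 36 mm long, 13 mm across at the collar, 11 mm at the rounded tip. Above: collar 25 mm across, 5 mm thick; neck 12 mm thick; flat thumb-piece from 20 to 46 mm above the origin, 28 mm wide (x), 10 mm thick (y). It stays at the depth where it is left.
- peg3: Brass friction peg, 90 g; absent in some runs. Origin on its axis at the underside of its collar, z up. Below: tapered shank 36 mm long, 13 mm across at the collar, 11 mm at the rounded tip. Above: collar 25 mm across, 5 mm thick; neck 12 mm thick; flat thumb-piece from 20 to 46 mm above the origin, 28 mm wide (x), 10 mm thick (y). It stays at the depth where it is left.
- tag: Steel key tag, 34 by 64 by 4 mm, lying on the panel with its 20 mm square hole round the fixed key peg; origin at the hole. Leave alone.
- chime: Chrome doorbell chime body, 70 by 150 by 52 mm with a dome to 64 mm. Origin under its centre. Leave alone.
- whistle: Lime plastic whistle, about 46 by 20 by 24 mm. Leave alone.
- dish: Blue ceramic cat dish, 124 mm across, 36 mm high. Origin under its centre. Leave alone.
- tealight: Amber glass tealight holder, 64 mm across, 55 mm high. Origin under its centre. Leave alone.
- feet: The four soft rubber feet, 6 mm high, fixed to the ledge, that carry the birch key panel: a board 100 mm (x) by 230 mm (y) by 40 mm thick lying flat, top face 46 mm above the ledge. Origin on the ledge under the board's centre, z up. On the y midline: three free tapered holes at y = -82.5, -27.5, +27.5 mm and, at +81.5 mm, a fixed dark key peg, 18 mm across, 45 mm tall, that holds the tag.
- panel (a joint): How far the panel is pushed down on its soft feet, in m: 0 at rest, 1 mm for every 20 N, stop at 4 mm; it springs back. Pushing with more than 25 N is rough handling.
Mind the look-alikes: they are no part of the job. Several things have the shape of the blade; the one meant has the colours described above.

How it is judged (in metres and radians):
On the way, in this order (a step that is already met when the one before it is completed fails the run):
1. the lid is being raised by the blade (value of joint lid above 0.15 rad and contact force between blade and lid above 0.1 N), for 0.1 s.
2. the lid stands open (value of joint lid above 1.2 rad), for 0.2 s.
3. every peg is down in a hole of the panel (((z of peg1 in the frame of hole1 between -0.004 and 0.0015 m and horizontal distance between peg1 and hole1 below 0.004 m and angle between peg1's own z axis and vertical below 0.06 rad) or (z of peg1 in the frame of hole2 between -0.004 and 0.0015 m and horizontal distance between peg1 and hole2 below 0.004 m and angle between peg1's own z axis and vertical below 0.06 rad) or (z of peg1 in the frame of hole3 between -0.004 and 0.0015 m and horizontal distance between peg1 and hole3 below 0.004 m and angle between peg1's own z axis and vertical below 0.06 rad)) and ((z of peg2 in the frame of hole1 between -0.004 and 0.0015 m and horizontal distance between peg2 and hole1 below 0.004 m and angle between peg2's own z axis and vertical below 0.06 rad) or (z of peg2 in the frame of hole2 between -0.004 and 0.0015 m and horizontal distance between peg2 and hole2 below 0.004 m and angle between peg2's own z axis and vertical below 0.06 rad) or (z of peg2 in the frame of hole3 between -0.004 and 0.0015 m and horizontal distance between peg2 and hole3 below 0.004 m and angle between peg2's own z axis and vertical below 0.06 rad)) and ((z of peg3 in the frame of hole1 between -0.004 and 0.0015 m and horizontal distance between peg3 and hole1 below 0.004 m and angle between peg3's own z axis and vertical below 0.06 rad) or (z of peg3 in the frame of hole2 between -0.004 and 0.0015 m and horizontal distance between peg3 and hole2 below 0.004 m and angle between peg3's own z axis and vertical below 0.06 rad) or (z of peg3 in the frame of hole3 between -0.004 and 0.0015 m and horizontal distance between peg3 and hole3 below 0.004 m and angle between peg3's own z axis and vertical below 0.06 rad))), for 0.3 s.
At the end, for the whole second after the job is handed in: Every peg present stands in a hole of the panel, its axis within 4 mm of the hole's and within 0.06 rad of upright, its collar no more than 1.5 mm above the board; the lid is within 0.08 rad of shut; the blade lies flat on the ledge, right way up, at rest (all of step 3 and value of joint lid below 0.08 rad and height (world z) of blade below 0.012 m and angle between blade's own z axis and vertical below 0.15 rad and linear speed of blade below 0.02 m/s); the robot touches nothing.
It fails at once if the tag, chime, whistle, dish or tealight holder is shifted by more than 30 mm (distance of any of tag, chime, whistle, dish, tealight from where it was at the start of the episode above 0.03 m).
It fails at once if the panel is pushed down more than 1.5 mm on its feet (over 30 N) (value of joint panel above 0.0015 m).
Of peg1, peg2, peg3 only 2 to 3 are there at a start; the rules pass over those that are not, and their reading is None.
At some moment in a run one of blade may be knocked a few centimetres aside while the robot is not near it.
It also fails if it takes over 210 s, if anything falls off the work surface, if the arm or the gripper's body presses on something with over 40 N, if the wrist force passes 120 N, or if a joint passes its speed limit or range.

## Working session

There is one attempt and no reset: what is moved stays moved. The work goes in short steps, Python scripts to look and compute and a tool call to move; the robot and the scene stay as the last step left them, time stands still between calls to the robot, and variables do not carry over. Pictures are saved under pics/ and viewed, at most 16 in all, crops included, and the job is handed in when it is done.

Besides the shell and the picture viewer there is one more tool, called after "Emit:" as name(argument=value, ...) on one line, values as JSON. jog_arm: Moves the arm, as the interface text tells. Its arguments: {"type":"object","properties":{"plan":{"type":"array"},"claw":{"type":"number"},"force":{"type":"number"}},"required":["plan"]}

```bash
mkdir -p pics; cat > h.py <<'E'
import numpy as np, cv2
from cell import manip, camera, get_calibration
from scipy.spatial.transform import Rotation as R
def cal(n):
    c=get_calibration(n); a=np.array(c['attitude'],float)
    M=a if a.shape==(3,3) else R.from_euler('xyz',a).as_matrix()
    return c,np.array(c['origin'],float),M
def ray(n,u,v):
    c,o,M=cal(n); x,y=(u-c['cx'])/c['fx'],(v-c['cy'])/c['fy']
    X,Y=x,y
    for _ in range(20):
        s=1+c['k1']*(X*X+Y*Y); X,Y=x/s,y/s
    return o,M,np.array([X,Y,1.])
def onz(n,u,v,z):
    o,M,d=ray(n,u,v); w=M@d; return o+w*(z-o[2])/w[2]
def dep(n,D,u,v):
    o,M,d=ray(n,u,v); return o+M@d*float(D[int(v),int(u)])
def proj(n,p):
    c,o,M=cal(n); q=M.T@(np.array(p,float)-o); x,y=q[0]/q[2],q[1]/q[2]; s=1+c['k1']*(x*x+y*y)
    return c['fx']*x*s+c['cx'],c['fy']*y*s+c['cy']
def save(im,f): cv2.imwrite('pics/'+f,im[:,:,::-1])
def st():
    s=manip.read_state(); print({k:np.round(s[k],3).tolist() for k in('clock','joints','eef_pos','eef_rot','wrist_force','finger_gap','finger_force')})
E
python3 - <<'E'
from h import *
for n in('scene','top'):
    print(get_calibration(n)); im,D=camera(n); save(im,n+'0.png'); np.save(n+'0.npy',D)
st()
E
```

```text
{'fx': 442.05095064525074, 'fy': 442.05095064525074, 'cx': 319.90818669998725, 'cy': 236.74388777763573, 'k1': -0.050449149827380774, 'origin': array([1110.3043368 , -133.55418099,  814.31568704]), 'attitude': array([-2.45091947e+00, -1.01082499e-04,  1.18084409e+00])}
{'fx': 510.4250157163417, 'fy': 510.4250157163417, 'cx': 317.4725844555023, 'cy': 241.77624780782944, 'k1': -0.02355567827334371, 'origin': array([ 448.80586246,   87.37063947, 1246.33768721]), 'attitude': array([-3.04631562e+00, -2.47358269e-03, -1.54474659e+00])}
{'clock': 0.1, 'joints': [-1.193, 0.3, 1.522, -0.0, 1.321, -0.067], 'eef_pos': [236.56, -496.26, 204.956], 'eef_rot': [-3.141, -0.0, 0.445], 'wrist_force': [0.161, -0.525, 0.331], 'finger_gap': 94.075, 'finger_force': 0.0}
```

View pics/scene0.png

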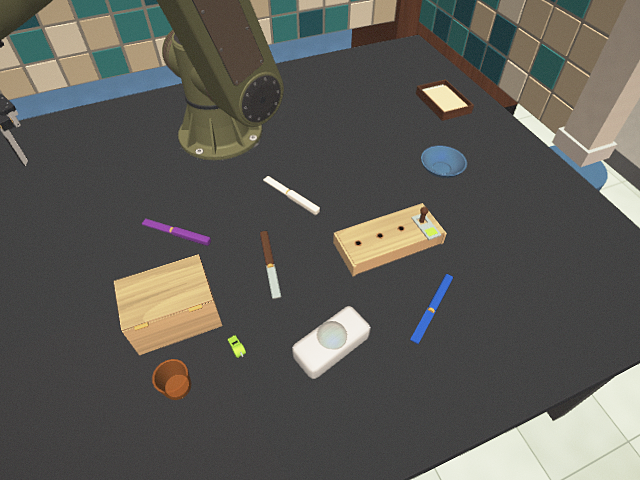

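View pics/top0.png

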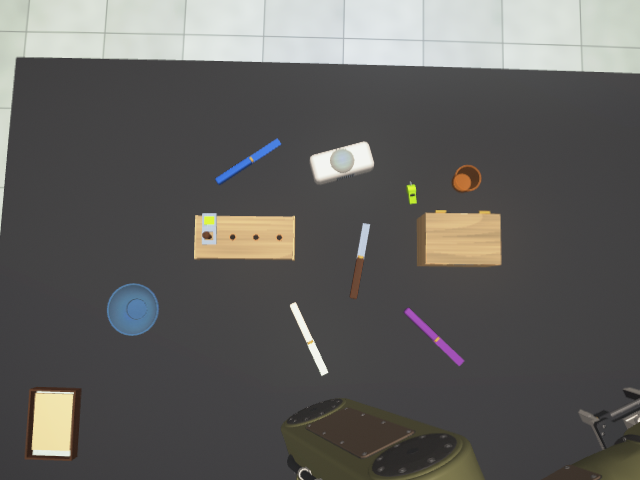

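Blade-shaped candidates in the top view:
- dark wood with steel at (360,260)
- white at (308,338)
- purple at (434,336)
- blue at (249,160)

The dark wooden handle with the steel blade at (360,260) matches the description. The case is at (460,240), with its hinges on the far (+x) side. The panel is at (245,237), with free holes at (233,237), (256,237) and (279,237). Next I'll measure these and check the blade in a close crop.

```bash
cat > m.py <<'E'
from h import *
def blade(im):
    # handle: brown in box, blade: steel
    hsv=cv2.cvtColor(im,cv2.COLOR_RGB2HSV)
    return hsv
def cont(mask,n,z,box):
    m=np.zeros(mask.shape,np.uint8); x0,y0,x1,y1=box; m[y0:y1,x0:x1]=mask[y0:y1,x0:x1]*255
    m=cv2.morphologyEx(m,cv2.MORPH_OPEN,np.ones((2,2)))
    cs=cv2.findContours(m,cv2.RETR_EXTERNAL,cv2.CHAIN_APPROX_NONE)[0]; c=max(cs,key=cv2.contourArea)
    P=np.array([onz(n,*p[0],z)[:2] for p in c],np.float32)
    return P,cv2.minAreaRect(P),c
E
python3 - <<'E'
from m import *
im=cv2.imread('pics/top0.png')[:,:,::-1].copy(); D=np.load('top0.npy')
hsv=cv2.cvtColor(im,cv2.COLOR_RGB2HSV)
cv2.imwrite('pics/crop.png',cv2.resize(im[200:320,190:510][:,:,::-1],(800,300)))
print('floor depth check',dep('top',D,330,300), 'panel',dep('top',D,245,225),'lid',dep('top',D,460,240))
H,S,V=[hsv[:,:,i].astype(int) for i in range(3)]
print('px handle',hsv[275,356],'steel',hsv[235,364],'panel',hsv[225,245],'lid',hsv[240,460],'bg',hsv[300,330])
for nm,z,box in(('handle',18,(340,215,380,305)),('panel',46,(185,205,305,270)),('lid',104,(405,200,515,275))):
    mask=(S>60)&(V>50)
    P,r,c=cont(mask,'top',z,box); print(nm,r,cv2.boxPoints(r).round(1).tolist())
mask=(V>120)&(S<100); P,r,c=cont(mask,'top',10.5,(340,215,380,305)); print('steel',r,cv2.boxPoints(r).round(1).tolist())
# lid plane by depth
ms=(np.indices((480,640)));vs,us=np.where((S>40)&(V>80)); 
pts=np.array([dep('top',D,u,v) for u,v in zip(us,vs) if 405<u<515 and 200<v<275]); t=pts[abs(pts[:,2]-104)<5]
print('lid depth rect',cv2.minAreaRect(t[:,:2].astype(np.float32)),np.median(t[:,2]))
pts=np.array([dep('top',D,u,v) for u,v in zip(us,vs) if 185<u<305 and 205<v<270]); t=pts[abs(pts[:,2]-46)<5]
print('panel depth rect',cv2.minAreaRect(t[:,:2].astype(np.float32)),np.median(t[:,2]))
# holes
for u0 in(233,256,279):
    w=V[230:245,u0-8:u0+8]; yy,xx=np.where(w<80); print('hole',u0-8+xx.mean(),230+yy.mean(),onz('top',u0-8+xx.mean(),230+yy.mean(),46).round(1))
E
```

```text
floor depth check [ 4.26825522e+02  5.32920707e+01 -1.07501592e-01] panel [598.39599204 259.48107993  50.6031534 ] lid [ 570.2415047  -233.12155681  106.23747588]
px handle [ 12 125 106] steel [107  30 219] panel [ 19  95 218] lid [ 19  96 218] bg [ 0  4 72]
handle ((481.5858459472656, -10.93307113647461), (18.45831871032715, 103.98812866210938), 80.80272674560547) [[428.79998779296875, -11.699999809265137], [531.4000244140625, -28.399999618530273], [534.4000244140625, -10.100000381469727], [431.70001220703125, 6.5]]
panel ((567.1461791992188, 258.05072021484375), (104.7600326538086, 238.80528259277344), 0.9242010712623596) [[512.7999877929688, 376.6000061035156], [516.7000122070312, 137.8000030517578], [621.4000244140625, 139.5], [617.5999755859375, 378.29998779296875]]
lid ((573.1292724609375, -233.25433349609375), (127.07276916503906, 191.1616668701172), 1.461444616317749) [[507.20001220703125, -139.3000030517578], [512.0999755859375, -330.3999938964844], [639.0999755859375, -327.20001220703125], [634.2000122070312, -136.10000610351562]]
steel ((573.6149291992188, -26.272239685058594), (18.2917537689209, 81.11038970947266), 80.78333282470703) [[532.0999755859375, -28.799999237060547], [612.2000122070312, -41.79999923706055], [615.0999755859375, -23.700000762939453], [535.0, -10.699999809265137]]Traceback (most recent call last):
  File "<stdin>", line 14, in <module>
  File "h.py", line 17, in dep
    o,M,d=ray(n,u,v); return o+M@d*float(D[int(v),int(u)])
          ~~~^^^^^^^
  File "h.py", line 9, in ray
    c,o,M=cal(n); x,y=(u-c['cx'])/c['fx'],(v-c['cy'])/c['fy']
          ~~~^^^
  File "h.py", line 5, in cal
    c=get_calibration(n); a=np.array(c['attitude'],float)
ValueError: time passes only in moves, steps and waits
```

View pics/crop.png

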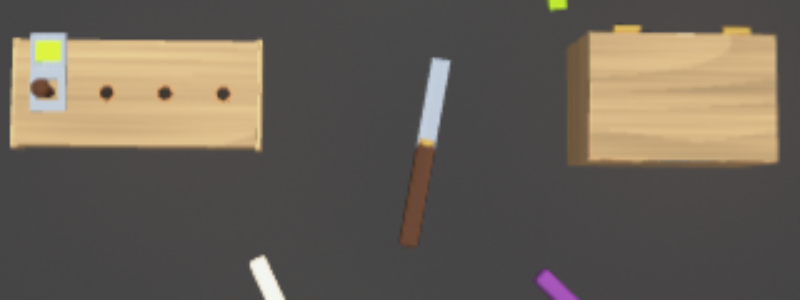

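The crop confirms the blade: brown handle, gold band and steel blade pointing to +x (tip at top pixel ~(366,224)). The lid's corners are near (425,213), (500,214), (501,264) and (425,263).

```bash
sed -i 's/^def cal(n):/import functools\n@functools.lru_cache\ndef cal(n):/' h.py; python3 - <<'E'
from m import *
im=cv2.imread('pics/top0.png')[:,:,::-1].copy(); D=np.load('top0.npy')
hsv=cv2.cvtColor(im,cv2.COLOR_RGB2HSV)
H,S,V=[hsv[:,:,i].astype(int) for i in range(3)]
C=np.array([onz('top',u,v,104)[:2] for u,v in((425.2,213.2),(500,214.2),(500.8,264.2),(425.2,263.2))]); print(C.round(1).tolist(),C.mean(0))
vs,us=np.where((S>40)&(V>80))
for nm,b,z in(('lid',(405,200,515,275),104),('panel',(185,205,305,270),46)):
    pts=np.array([dep('top',D,u,v) for u,v in zip(us,vs) if b[0]<u<b[2] and b[1]<v<b[3]]); zm=np.percentile(pts[:,2],60); t=pts[abs(pts[:,2]-zm)<4]
    for q in (0,1): print(nm,'depth z',zm,np.percentile(t[:,q],[1,99]))
    print(cv2.minAreaRect(t[:,:2].astype(np.float32)))
for u0 in(233,256,279):
    w=V[230:245,u0-8:u0+8]; yy,xx=np.where(w<90); print('hole',u0-8+xx.mean(),230+yy.mean(),onz('top',u0-8+xx.mean(),230+yy.mean(),46).round(1))
# scene view check
im=cv2.imread('pics/scene0.png')[:,:,::-1].copy()
V=im.max(2).astype(int)
for u0,v0 in((358,243),(380,236),(401,228)):
    w=V[v0-5:v0+6,u0-6:u0+7]; yy,xx=np.where(w<90); print('scene hole',onz('scene',u0-6+xx.mean(),v0-5+yy.mean(),46).round(1))
cv2.imwrite('pics/crop2.png',cv2.resize(im[240:360,100:240][:,:,::-1],(700,600)))
E
```

```text
[[629.4, -154.7], [631.7, -325.0], [518.2, -325.9], [516.1, -155.4]] [ 573.8651726  -240.24621274]
lid depth z 105.45998272194447 [517.49200354 635.03583528]
lid depth z 105.45998272194447 [-322.17340621 -156.6397856 ]
((577.835693359375, -239.05760192871094), (123.07898712158203, 169.8891143798828), 1.365422010421753)
panel depth z 47.049404204427766 [522.07571551 621.17657968]
panel depth z 47.049404204427766 [145.49258603 376.97357531]
((570.431884765625, 261.47698974609375), (102.66124725341797, 237.34800720214844), 1.0334476232528687)
hole 232.21428571428572 236.64285714285714 [570.4 289.3  46. ]
hole 255.5 237.0 [571.  234.2  46. ]
hole 278.84615384615387 237.23076923076923 [571.9 179.   46. ]
scene hole [571.3 179.6  46. ]
scene hole [569.6 234.7  46. ]
scene hole [569.1 289.4  46. ]
```

View pics/crop2.png

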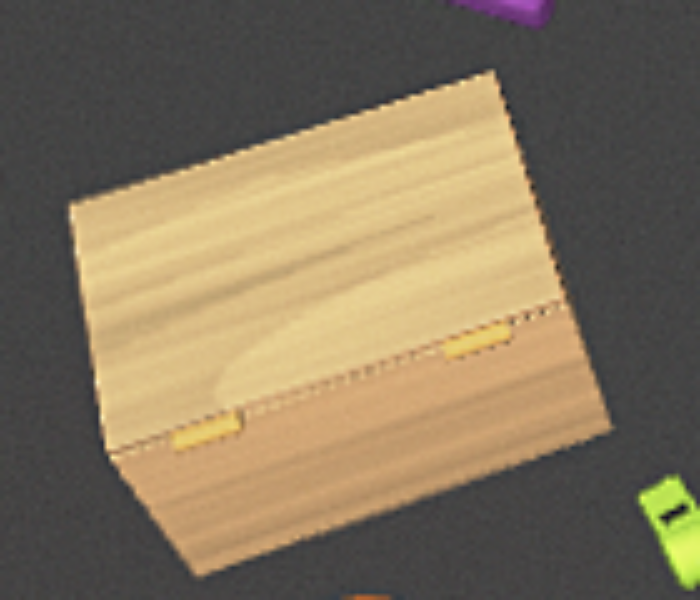

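The crop shows the closed lid with two gold hinges on the far (+x) edge. The case centre is about (574,-240) and its yaw about +0.8°. I'm moving above the blade handle, at the point about 30 mm ahead of its middle.

Emit:
jog_arm(plan=[0.2734, 0.4803, -0.085, 0, 0, -34.7, 0.2734, 0.4803, -0.085, 0, 0, -34.7, 0.2734, 0.4803, -0.085, 0, 0, -34.7, 0.2734, 0.4803, -0.085, 0, 0, -34.7, 0.2734, 0.4803, -0.085, 0, 0, -34.7, 0.2734, 0.4803, -0.085, 0, 0, -34.7, 0.2734, 0.4803, -0.085, 0, 0, -34.7, 0.2734, 0.4803, -0.085, 0, 0, -34.7, 0.2734, 0.4803, -0.085, 0, 0, -34.7, 0.2734, 0.4803, -0.085, 0, 0, -34.7, 0.2734, 0.4803, -0.085, 0, 0, -34.7, 0.2734, 0.4803, -0.085, 0, 0, -34.7, 0.2734, 0.4803, -0.085, 0, 0, -34.7, 0.2734, 0.4803, -0.085, 0, 0, -34.7, 0.2734, 0.4803, -0.085, 0, 0, -34.7, 0.2734, 0.4803, -0.085, 0, 0, -34.7], claw=0.05)

```text
clock: 1.7
eef_pos: [509.8, -17.2, 120.7]
eef_rot: [3.142, -0.0, -0.162]
wrist_force: [-0.2, 0.1, -0.1]
finger_gap: 49.9
finger_force: 0.0
```

Emit:
jog_arm(plan=[0, 0.001, -0.05, 0, 0, 0, 0, 0.001, -0.09, 0, 0, 0, 0, 0.001, -0.1165, 0, 0, 0, 0, 0.001, -0.1165, 0, 0, 0, 0, 0.001, -0.1165, 0, 0, 0])

```text
clock: 2.2
eef_pos: [509.9, -15.9, 3.9]
eef_rot: [3.142, 0.0, -0.162]
wrist_force: [0.2, 0.1, 0.5]
finger_gap: 49.9
finger_force: 0.0
```

Emit:
jog_arm(plan=[0, 0, 0, 0, 0, 0, 0, 0, 0, 0, 0, 0, 0, 0, 0, 0, 0, 0, 0, 0, 0, 0, 0, 0, 0, 0, 0, 0, 0, 0, 0, 0, 0, 0, 0, 0, 0, 0, 0, 0, 0, 0, 0, 0, 0, 0, 0, 0], claw=0, force=60)

```text
clock: 3.0
eef_pos: [510.1, -15.2, 4.1]
eef_rot: [-3.142, -0.0, -0.161]
wrist_force: [-1.7, 0.5, 4.5]
finger_gap: 17.3
finger_force: 60.0
```

Emit:
jog_arm(plan=[0, 0, 0.03, 0, 0, 0, 0, 0, 0.06, 0, 0, 0, 0, 0, 0.1, 0, 0, 0, 0, 0, 0.1, 0, 0, 0, 0, 0, 0.1, 0, 0, 0])

```text
clock: 3.5
eef_pos: [510.1, -15.2, 104.1]
eef_rot: [-3.142, -0.001, -0.161]
wrist_force: [-1.0, -0.4, -0.7]
finger_gap: 17.8
finger_force: 60.0
```

```bash
python3 - <<'E'
from m import *
st()
im,D=camera('scene'); save(im,'s1.png'); np.save('s1.npy',D); im2,D2=camera('top'); save(im2,'t1.png'); np.save('t1.npy',D2)
a=cv2.resize(im[180:330,200:350],(600,600)); cv2.imwrite('pics/c3.png',a[:,:,::-1])
E
```

```text
{'clock': 3.5, 'joints': [-0.102, 0.323, 1.744, 0.0, 1.074, 1.63], 'eef_pos': [510.136, -15.169, 104.06], 'eef_rot': [-3.142, -0.001, -0.161], 'wrist_force': [-1.022, -0.41, -0.723], 'finger_gap': 17.753, 'finger_force': 59.992}
```

View pics/c3.png

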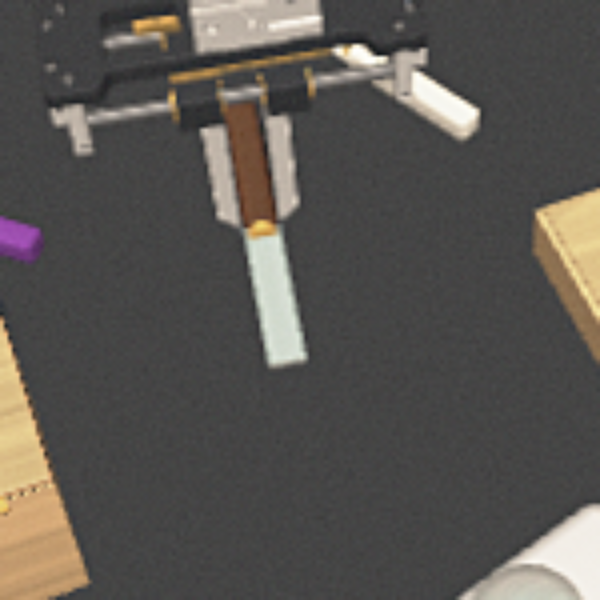

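The blade is held between the pads and looks straight, with its tip at about (271,270) in the scene picture. I'll measure the tip against the lid using the same camera, so any camera bias cancels.

```bash
python3 - <<'E'
from m import *
D=np.load('s1.npy')
print('tip',onz('scene',271.3,270.5,109).round(1),'depth at blade pts',[dep('scene',D,u,v).round(1).tolist() for u,v in((270,267),(268,255),(266.5,245))])
D2=np.load('t1.npy');im=cv2.imread('pics/t1.png')[:,:,::-1].copy();hsv=cv2.cvtColor(im,cv2.COLOR_RGB2HSV)
P,r,c=cont((hsv[:,:,2]>120)&(hsv[:,:,1]<100),'top',109,(345,205,390,235)); print('top steel',cv2.boxPoints(r).round(1).tolist())
L=[(114,280.8),(199,254),(212,300.4),(121.6,330.6)]
C=np.array([onz('scene',*p,104)[:2] for p in L]); print('lid scene',C.round(1).tolist(),C.mean(0).round(1))
E
```

```text
tip [614.1 -31.9 109. ] depth at blade pts [[606.4, -31.9, 110.7], [574.8, -26.0, 108.0], [550.6, -21.1, 109.8]]
top steel [[575.2000122070312, -37.400001525878906], [611.5, -43.29999923706055], [614.5, -25.299999237060547], [578.2000122070312, -19.399999618530273]]
lid scene [[517.9, -323.4], [516.2, -154.3], [633.5, -155.6], [634.1, -322.2]] [ 575.4 -238.9]
```

Emit:
jog_arm(plan=[-0.04, 0, 0.02, 0, 0, 3, -0.08, 0, 0.03, 0, 0, 6, -0.125, 0, 0.03, 0, 0, 10, -0.125, -0.05, 0.03, 0, 0, 10, -0.125, -0.1, 0.03, 0, 0, 10, -0.125, -0.15, 0.03, 0, 0, 10, -0.125, -0.2, 0.03, 0, 0, 10, -0.125, -0.2258, 0.03, 0, 0, 10, -0.125, -0.2258, 0, 0, 0, 10, -0.125, -0.2258, -0.0145, 0, 0, 10, -0.125, -0.2258, -0.0145, 0, 0, 10, -0.125, -0.2258, -0.0145, 0, 0, 10, -0.125, -0.2258, -0.0145, 0, 0, 10])

```text
clock: 4.9
eef_pos: [385.4, -241.0, 90.0]
eef_rot: [3.141, -0.001, 0.014]
wrist_force: [0.4, -0.3, -0.3]
finger_gap: 17.4
finger_force: 60.0
```

```bash
python3 - <<'E'
from m import *
st()
im,D=camera('scene'); save(im,'s2.png'); im2,D2=camera('top'); save(im2,'t2.png')
a=cv2.resize(im2[200:320,400:520],(500,500)); b=cv2.resize(im[200:320,90:210],(300,300)); 
o=np.zeros((500,800,3),np.uint8);o[:,:500]=a;o[:300,500:]=b
cv2.imwrite('pics/c4.png',o[:,:,::-1])
E
```

```text
{'clock': 4.9, 'joints': [-0.64, 0.229, 1.905, -0.0, 1.006, 0.917], 'eef_pos': [385.367, -241.021, 90.011], 'eef_rot': [3.141, -0.001, 0.014], 'wrist_force': [0.354, -0.333, -0.347], 'finger_gap': 17.444, 'finger_force': 59.992}
```

View pics/c4.png

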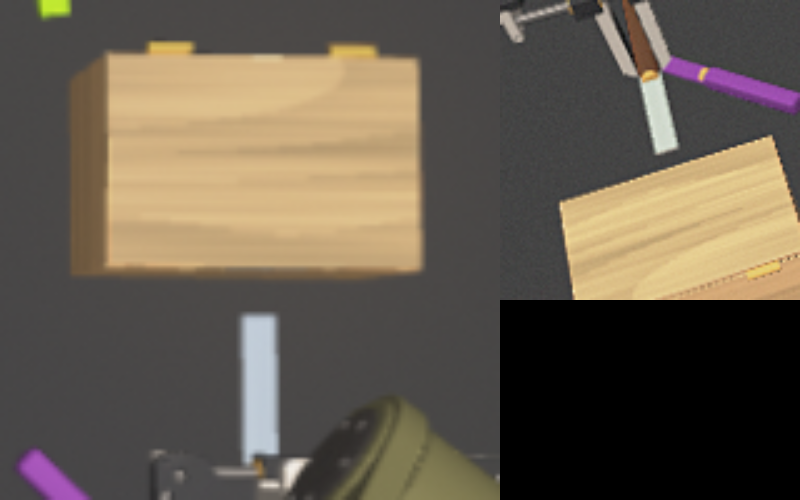

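The blade tip is centred on the lid's front edge (crop (260,315) against the lid middle at about 263), so I'll push it in 55 mm.

Emit:
jog_arm(plan=[0.01, 0, -0.001, 0, 0, 0, 0.02, 0, -0.001, 0, 0, 0, 0.03, 0, -0.001, 0, 0, 0, 0.04, 0, -0.001, 0, 0, 0, 0.05, 0, -0.001, 0, 0, 0, 0.055, 0, -0.001, 0, 0, 0, 0.055, 0, -0.001, 0, 0, 0])

```text
clock: 5.7
eef_pos: [440.6, -240.9, 88.3]
eef_rot: [-3.141, 0.0, 0.014]
wrist_force: [0.4, -0.2, 0.0]
finger_gap: 17.6
finger_force: 60.0
```

Emit:
jog_arm(plan=[0, 0, 0.004, 0, 0, 0, 0, 0, 0.008, 0, 0, 0, 0, 0, 0.012, 0, 0, 0, 0, 0, 0.016, 0, 0, 0, 0, 0, 0.02, 0, 0, 0, 0, 0, 0.024, 0, 0, 0, 0, 0, 0.028, 0, 0, 0, 0, 0, 0.032, 0, 0, 0, 0, 0, 0.036, 0, 0, 0, 0, 0, 0.036, 0, 0, 0, 0, 0, 0.036, 0, 0, 0])

```text
clock: 6.8
eef_pos: [440.1, -241.0, 124.5]
eef_rot: [3.141, -0.0, 0.014]
wrist_force: [0.2, -1.6, -1.3]
finger_gap: 17.1
finger_force: 60.0
```

```bash
python3 - <<'E'
from m import *
st()
im,D=camera('scene'); save(im,'s3.png')
a=cv2.resize(im[180:360,60:260],(666,600)); cv2.imwrite('pics/c5.png',a[:,:,::-1])
E
```

```text
{'clock': 6.8, 'joints': [-0.574, 0.279, 1.749, 0.0, 1.114, 0.983], 'eef_pos': [440.101, -240.997, 124.543], 'eef_rot': [3.141, -0.0, 0.014], 'wrist_force': [0.207, -1.587, -1.346], 'finger_gap': 17.131, 'finger_force': 59.992}
```

View pics/c5.png

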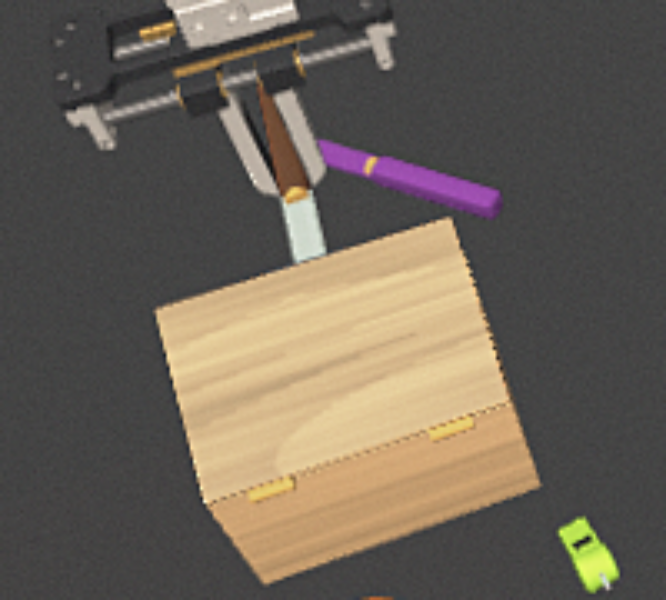

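The lid is raised on the blade by about 0.35 rad, with the blade under its front edge at crop (310,260). I'll carry on along the arc.

Emit:
jog_arm(plan=[0.006, 0, 0.009, 0, 0, 0, 0.012, 0, 0.018, 0, 0, 0, 0.019, 0, 0.026, 0, 0, 0, 0.025, 0, 0.033, 0, 0, 0, 0.033, 0, 0.04, 0, 0, 0, 0.042, 0, 0.046, 0, 0, 0, 0.05, 0, 0.05, 0, 0, 0, 0.059, 0, 0.054, 0, 0, 0, 0.068, 0, 0.056, 0, 0, 0, 0.077, 0, 0.058, 0, 0, 0, 0.086, 0, 0.059, 0, 0, 0, 0.095, 0, 0.06, 0, 0, 0, 0.103, 0, 0.058, 0, 0, 0, 0.103, 0, 0.058, 0, 0, 0, 0.103, 0, 0.058, 0, 0, 0, 0.103, 0, 0.058, 0, 0, 0])

```text
clock: 8.45
eef_pos: [542.9, -241.0, 182.5]
eef_rot: [3.142, -0.0, 0.014]
wrist_force: [-0.1, 0.7, 0.0]
finger_gap: 17.3
finger_force: 60.0
```

```bash
python3 - <<'E'
from m import *
st()
im,D=camera('scene'); save(im,'s4.png');im2,D2=camera('top'); save(im2,'t4.png')
o=np.concatenate([cv2.resize(im[160:380,60:260],(400,440)),cv2.resize(im2[160:300,400:527],(400,440))],1); cv2.imwrite('pics/c6.png',o[:,:,::-1])
E
```

```text
{'clock': 8.45, 'joints': [-0.479, 0.416, 1.418, 0.0, 1.307, 1.078], 'eef_pos': [542.92, -241.007, 182.496], 'eef_rot': [3.142, -0.0, 0.014], 'wrist_force': [-0.074, 0.659, 0.017], 'finger_gap': 17.266, 'finger_force': 59.992}
```

View pics/c6.png

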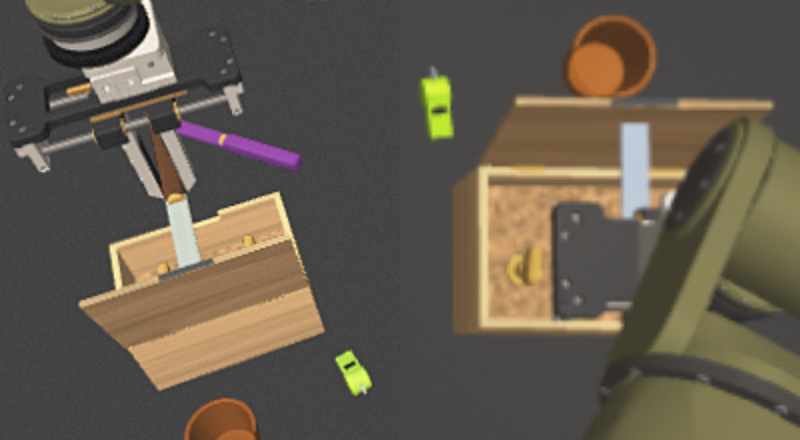

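The lid stands open at about 1.75 rad, and pegs are visible in the rack. Next I'll retreat and lay the blade back in its old spot.

Emit:
jog_arm(plan=[-0.045, 0, 0, 0, 0, 0, -0.09, 0, 0, 0, 0, 0, -0.09, 0.05, 0, 0, 0, 0, -0.09, 0.1, 0, 0, 0, 0, -0.08, 0.145, 0, 0, 0, -3, -0.06, 0.185, 0, 0, 0, -6, -0.033, 0.226, -0.02, 0, 0, -10, -0.033, 0.226, -0.06, 0, 0, -10, -0.033, 0.226, -0.1, 0, 0, -10, -0.033, 0.226, -0.14, 0, 0, -10, -0.033, 0.226, -0.165, 0, 0, -10, -0.033, 0.226, -0.174, 0, 0, -10, -0.033, 0.226, -0.178, 0, 0, -10, -0.033, 0.226, -0.178, 0, 0, -10, -0.033, 0.226, -0.178, 0, 0, -10])

```text
clock: 10.05
eef_pos: [510.8, -15.1, 5.8]
eef_rot: [-3.141, -0.002, -0.161]
wrist_force: [0.6, 0.2, 0.1]
finger_gap: 17.4
finger_force: 60.0
```

Emit:
jog_arm(plan=[0, 0, 0, 0, 0, 0, 0, 0, 0, 0, 0, 0, 0, 0, 0, 0, 0, 0, 0, 0, 0, 0, 0, 0, 0, 0, 0, 0, 0, 0, 0, 0, 0.03, 0, 0, 0, 0, 0, 0.07, 0, 0, 0, 0, 0, 0.12, 0, 0, 0, 0, 0, 0.17, 0, 0, 0, 0, 0, 0.2, 0, 0, 0, -0.05, 0, 0.2, 0, 0, 0, -0.1, 0, 0.2, 0, 0, 0, -0.12, 0.05, 0.2, 0, 0, 0, -0.12, 0.1, 0.2, 0, 0, 0, -0.12, 0.1, 0.2, 0, 0, 0, -0.12, 0.1, 0.2, 0, 0, 0], claw=0.05)

```text
clock: 11.65
eef_pos: [389.9, 85.8, 204.5]
eef_rot: [3.142, -0.0, -0.158]
wrist_force: [0.6, -0.5, -0.0]
finger_gap: 50.4
finger_force: 0.0
```

```bash
python3 - <<'E'
from m import *
st()
im,D=camera('scene'); save(im,'s5.png');np.save('s5.npy',D);im2,D2=camera('top'); save(im2,'t5.png');np.save('t5.npy',D2)
o=np.concatenate([cv2.resize(im[230:370,100:260],(400,350)),cv2.resize(im2[180:280,340:460+54],(400,350)[:2] if 0 else (400,350))],1)
o=np.concatenate([cv2.resize(im[230:350,90:290],(500,300)),cv2.resize(im2[190:280,410:510],(500,450))[0:450]],0) if 0 else o
a=cv2.resize(im2[195:275,405:515],(800,582)); cv2.imwrite('pics/c7.png',a[:,:,::-1])
E
```

```text
{'clock': 11.65, 'joints': [0.125, -0.044, 1.911, -0.0, 1.274, 1.854], 'eef_pos': [389.902, 85.841, 204.537], 'eef_rot': [3.142, -0.0, -0.158], 'wrist_force': [0.555, -0.533, -0.012], 'finger_gap': 50.401, 'finger_force': 0.0}
```

View pics/c7.png

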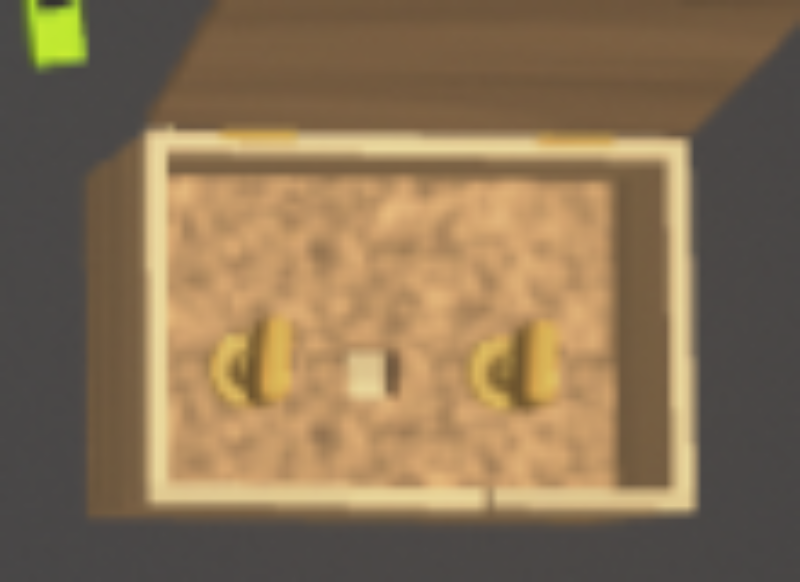

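View pics/s5.png

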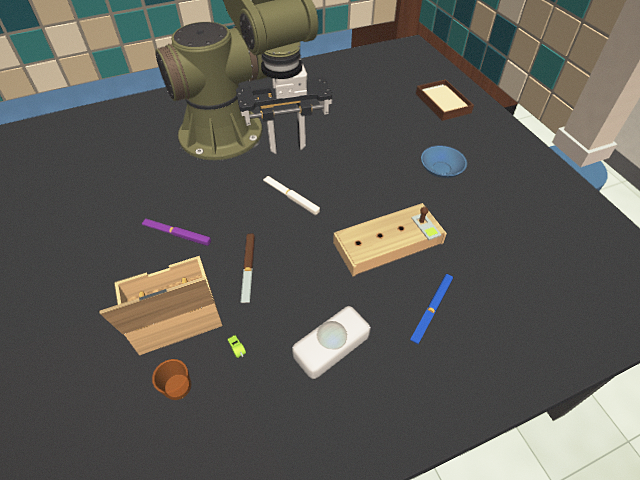

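The crop shows two pegs, with thumb-piece tops at top pixels of about (443,244) and (479,245), and the middle pocket empty. The wide axis runs roughly along x. The scene view shows the blade was nudged to about (247,268) but still lies flat. I'll locate the thumb-pieces now.

```bash
python3 - <<'E'
from m import *
im=cv2.imread('pics/t5.png')[:,:,::-1].copy();D=np.load('t5.npy')
hsv=cv2.cvtColor(im,cv2.COLOR_RGB2HSV)
for u0 in(443,479):
    pts=np.array([dep('top',D,u,v) for v in range(234,256) for u in range(u0-10,u0+11)])
    t=pts[(pts[:,2]>80)&(pts[:,2]<100)]; print(len(t),cv2.minAreaRect(t[:,:2].astype(np.float32)),t[:,2].mean(),'ray',onz('top',u0-.3,244.6,90).round(1))
for y in(42,-42):
    c,s=np.cos(.013),np.sin(.013); print('nominal',574.8-12*c-y*s,-239.5-12*s+y*c)
# crisp colour mask
c=cv2.resize(im[225:265,425:505],(800,400),interpolation=cv2.INTER_CUBIC); cv2.imwrite('pics/c8.png',c[:,:,::-1])
E
```

```text
54 ((563.0022583007812, -197.62574768066406), (9.195710182189941, 25.786224365234375), 83.89165496826172) 89.13605060949169 ray [ 560.4 -198.1   90. ]
60 ((563.1874389648438, -281.9915466308594), (9.349467277526855, 25.556114196777344), 87.83143615722656) 88.57790446533437 ray [ 562.5 -280.5   90. ]
nominal 562.2550293645896 -197.65954455605566
nominal 563.3469986068495 -281.6524466560186
```

View pics/c8.png

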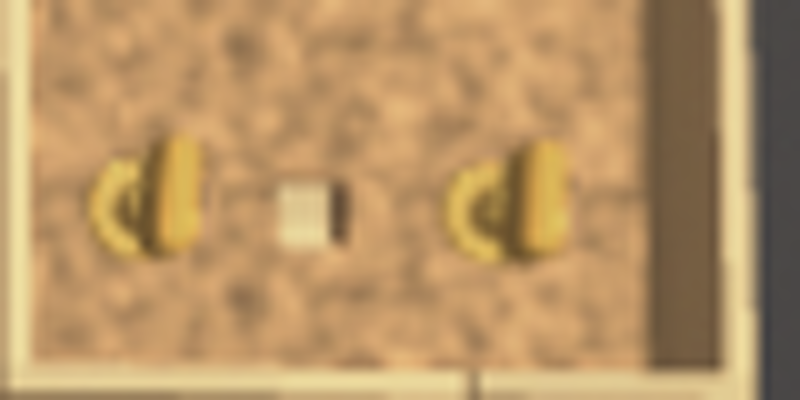

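Emit:
jog_arm(plan=[0.025, -0.041, 0, 0, 0, 1, 0.05, -0.082, 0, 0, 0, 2, 0.075, -0.123, 0, 0, 0, 3, 0.1, -0.164, 0, 0, 0, 3, 0.125, -0.205, 0, 0, 0, 3, 0.15, -0.246, 0, 0, 0, 3, 0.173, -0.2835, 0, 0, 0, 3, 0.173, -0.2835, -0.04, 0, 0, 3, 0.173, -0.2835, -0.08, 0, 0, 3, 0.173, -0.2835, -0.08, 0, 0, 3, 0.173, -0.2835, -0.08, 0, 0, 3], claw=0.03)

```text
clock: 12.85
eef_pos: [562.8, -199.6, 125.2]
eef_rot: [-3.141, 0.001, -0.11]
wrist_force: [0.3, -0.5, 1.3]
finger_gap: 29.8
finger_force: 0.0
```

Emit:
jog_arm(plan=[0, 0, -0.02, 0, 0, 0, 0, 0, -0.04, 0, 0, 0, 0, 0, -0.055, 0, 0, 0, 0, 0, -0.0665, 0, 0, 0, 0, 0, -0.0665, 0, 0, 0, 0, 0, -0.0665, 0, 0, 0])

```text
clock: 13.45
eef_pos: [563.5, -198.7, 58.9]
eef_rot: [3.141, -0.001, -0.109]
wrist_force: [0.1, -0.2, 0.4]
finger_gap: 30.0
finger_force: 0.0
```

Emit:
jog_arm(plan=[0, 0.001, -0.001, 0, 0, 0, 0, 0.001, -0.001, 0, 0, 0, 0, 0.001, -0.001, 0, 0, 0, 0, 0.001, -0.001, 0, 0, 0, 0, 0.001, -0.001, 0, 0, 0, 0, 0.001, -0.001, 0, 0, 0], claw=0, force=50)

```text
clock: 14.05
eef_pos: [563.3, -197.6, 57.4]
eef_rot: [3.141, -0.001, -0.108]
wrist_force: [-1.5, 0.6, 5.6]
finger_gap: 10.1
finger_force: 50.0
```

Emit:
jog_arm(plan=[0, 0, 0.03, 0, 0, 0, 0, 0, 0.06, 0, 0, 0, 0, 0, 0.1, 0, 0, 0, 0, 0, 0.14, 0, 0, 0, 0, 0, 0.14, 0, 0, 0, 0, 0, 0.14, 0, 0, 0])

```text
clock: 14.65
eef_pos: [563.0, -197.4, 196.9]
eef_rot: [3.141, -0.0, -0.108]
wrist_force: [0.1, 0.5, -2.0]
finger_gap: 9.6
finger_force: 50.0
```

Peg held. I'm moving it over the nearest hole and stopping 20 mm above for a look.

Emit:
jog_arm(plan=[0.001, 0.047, 0, 0, 0, 0, 0.002, 0.094, 0, 0, 0, 0, 0.003, 0.141, 0, 0, 0, 0, 0.004, 0.188, 0, 0, 0, 0, 0.005, 0.235, 0, 0, 0, 0, 0.006, 0.282, 0, 0, 0, 0, 0.007, 0.329, 0, 0, 0, 0, 0.0086, 0.3767, -0.03, 0, 0, 0, 0.0086, 0.3767, -0.06, 0, 0, 0, 0.0086, 0.3767, -0.082, 0, 0, 0, 0.0086, 0.3767, -0.082, 0, 0, 0, 0.0086, 0.3767, -0.082, 0, 0, 0, 0.0086, 0.3767, -0.082, 0, 0, 0])

```text
clock: 15.95
eef_pos: [572.1, 179.0, 116.0]
eef_rot: [-3.141, -0.001, -0.109]
wrist_force: [0.1, 0.1, -0.2]
finger_gap: 9.9
finger_force: 50.0
```

```bash
python3 - <<'E'
from m import *
st()
im,D=camera('scene'); save(im,'s6.png');np.save('s6.npy',D);im2,D2=camera('top'); save(im2,'t6.png')
a=im[190:280,320:440]; cv2.imwrite('pics/c9.png',cv2.resize(a,(800,600),interpolation=cv2.INTER_CUBIC)[:,:,::-1])
s=manip.read_state()['eef_pos']
print([np.round(proj('scene',(s[0],s[1],z)),1).tolist() for z in(46,s[2]-49.4,s[2]-13.4,s[2]-8.4)])
E
```

```text
{'clock': 15.95, 'joints': [0.242, 0.491, 1.472, 0.0, 1.178, 1.922], 'eef_pos': [572.149, 179.004, 116.007], 'eef_rot': [-3.141, -0.001, -0.109], 'wrist_force': [0.082, 0.094, -0.208], 'finger_gap': 9.877, 'finger_force': 49.991}
[[357.8, 243.1], [358.4, 237.2], [359.6, 226.4], [359.7, 224.9]]
```

View pics/c9.png

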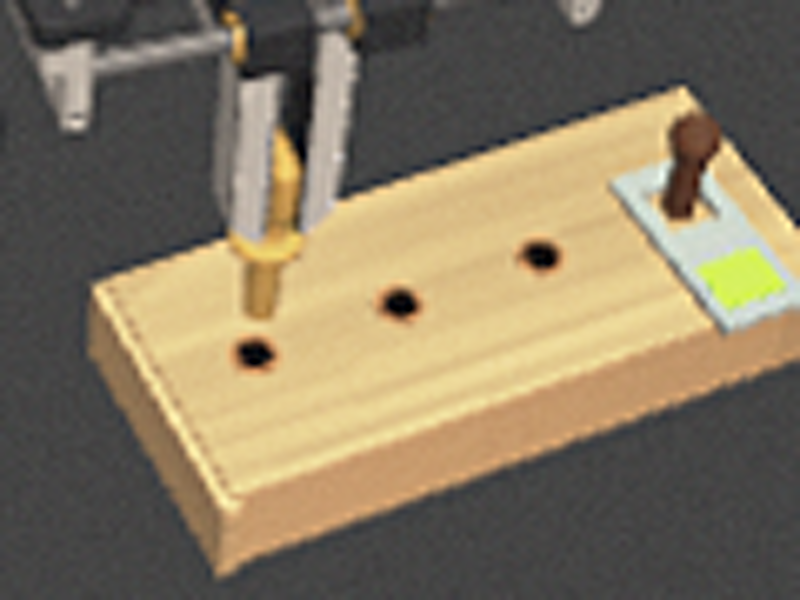

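The peg hangs upright with its tip at crop (259,315), just above the hole at crop (255,352). Before lowering I'll get the sub-pixel offset.

```bash
cat > off.py <<'E'
from m import *
def off(im,hole,zc,guess):
    # centroids in scene: hole dark blob; collar brass fit -> XY via rays
    V=im.max(2).astype(int); u,v=[int(round(t)) for t in proj('scene',(hole[0],hole[1],46))]
    w=np.clip(130-V[v-4:v+5,u-5:u+6],0,None); yy,xx=np.mgrid[v-4:v+5,u-5:u+6]
    h=onz('scene',(w*xx).sum()/w.sum(),(w*yy).sum()/w.sum(),46)
    return h
E
python3 - <<'E'
from off import *
im=cv2.imread('pics/s6.png')[:,:,::-1].copy()
print('hole',off(im,(571.5,179.3),0,0).round(1))
hsv=cv2.cvtColor(im,cv2.COLOR_RGB2HSV)
# print saturation rows around collar & shank
for v in range(223,241): print(v,' '.join('%3d'%hsv[v,u,1] for u in range(350,370)))
E
```

```text
hole [571.2 179.5  46. ]
223  15   7   4  12  15  28  27  31  26  35 139 149 150 142 101  10  20  45  84  96
224  11   4  30  10  84  38  19  22  21  23 143 154 147 146 117   8  52  86  97 100
225  19  33  46  12 135 118  69  20   8  67 148 155 147 141 141 116  96  99  99 100
226  19  60 101 100 126 150 132 108  85 115 148 145 138 136 144 129 102  98  96  97
227 105 100  94  94 106 148 155 138 129 135 138 132 134 139 139 112  97  95 100  94
228  93  95  94  90  95 108 140 155 141 136 137 135 142 155 133 100  98  94  98  99
229  93  92  93  93  92  90 111 139 147 150 149 147 137 113  95  96  95  98  96  97
230  95  92  94  98  96  91 105 137 153 156 157 159 107  95  96  97  98  97  96 102
231  94  94  96  97  95  96 104 150 149 149 152 141 104  96  97  96  99  95  97  98
232  94  94  95  97  97  95 110 148 148 151 151 144 108  96  98  96  99  96  93  97
233  96  96  99  99  97  93 107 150 146 145 150 133 102  94  97  93  95  90  95  92
234  95  96  96  96  95  94 114 149 148 151 151 118  98  94  98  94  97  95  93  92
235  97  94  95  96  94  92 114 150 150 152 159 115  95  93  93  96  93  97  95 100
236  97  99  99  98  96  89 112 152 151 149 159 108  91  92  94  95  97  98  97  97
237  98  96  96  95  95  92 105 127 154 161 139 104  96  98  98  97  99  96  99  99
238  95  94  95  91  90  86  91  95  99 100 104  96  96  98  98 100  99  99 101  97
239  95  94  92  90  93  91  95  90  93  89  95  97  96  99 101  99  93  99  98  96
240  93  95  90  93  93 104 123 126 124 126 112  98  97  99  96  98  96  98  98  99
```

Emit:
jog_arm(plan=[0, 0.0003, -0.008, 0, 0, 0, 0, 0.0003, -0.014, 0, 0, 0, 0, 0.0003, -0.018, 0, 0, 0, 0, 0.0003, -0.02, 0, 0, 0, 0, 0.0003, -0.021, 0, 0, 0, 0, 0.0003, -0.021, 0, 0, 0])

```text
clock: 16.65
eef_pos: [571.7, 179.5, 93.9]
eef_rot: [3.142, 0.0, -0.108]
wrist_force: [-0.0, -0.2, -1.0]
finger_gap: 10.0
finger_force: 50.0
```

Emit:
jog_arm(plan=[0, 0, -0.001, 0, 0, 0, 0, 0, -0.0015, 0, 0, 0, 0, 0, -0.002, 0, 0, 0, 0, 0, -0.002, 0, 0, 0])

```text
clock: 17.05
eef_pos: [571.7, 179.5, 91.9]
eef_rot: [-3.142, -0.0, -0.108]
wrist_force: [-0.2, 0.0, -0.9]
finger_gap: 10.1
finger_force: 50.0
```

Emit:
jog_arm(plan=[0, 0, -0.002, 0, 0, 0, 0, 0, -0.004, 0, 0, 0, 0, 0, -0.006, 0, 0, 0, 0, 0, -0.006, 0, 0, 0])

```text
clock: 17.45
eef_pos: [571.7, 179.3, 85.7]
eef_rot: [3.141, -0.0, -0.109]
wrist_force: [1.2, -3.1, 0.6]
finger_gap: 9.9
finger_force: 50.0
```

Emit:
jog_arm(plan=[0, 0, -0.003, 0, 0, 0, 0, 0, -0.006, 0, 0, 0, 0, 0, -0.008, 0, 0, 0, 0, 0, -0.008, 0, 0, 0])

```text
clock: 17.85
eef_pos: [571.9, 179.3, 77.7]
eef_rot: [3.141, -0.0, -0.109]
wrist_force: [3.2, -3.9, 1.2]
finger_gap: 9.7
finger_force: 50.0
```

The peg is in the hole. I'll correct the small side load and go down to where the taper bites.

Emit:
jog_arm(plan=[0.0003, -0.0004, -0.003, 0, 0, 0, 0.0004, -0.0006, -0.006, 0, 0, 0, 0.0004, -0.0006, -0.008, 0, 0, 0, 0.0004, -0.0006, -0.008, 0, 0, 0])

```text
clock: 18.25
eef_pos: [572.1, 178.9, 69.7]
eef_rot: [3.142, -0.0, -0.108]
wrist_force: [2.8, -3.3, 1.8]
finger_gap: 9.9
finger_force: 50.0
```

Emit:
jog_arm(plan=[0.0, 0, -0.001, 0, 0, 0, 0, 0, -0.0015, 0, 0, 0, 0, 0, -0.0015, 0, 0, 0])

```text
clock: 18.55
eef_pos: [572.3, 178.8, 68.8]
eef_rot: [-3.142, -0.001, -0.109]
wrist_force: [1.8, -5.4, 6.9]
finger_gap: 9.9
finger_force: 50.0
```

Emit:
jog_arm(plan=[0.0002, -0.0005, -0.001, 0, 0, 8, 0.0002, -0.0005, -0.001, 0, 0, 16, 0.0002, -0.0005, -0.001, 0, 0, 24, 0.0002, -0.0005, -0.001, 0, 0, 28, 0.0002, -0.0005, -0.001, 0, 0, 20, 0.0002, -0.0005, -0.001, 0, 0, 12, 0.0002, -0.0005, -0.001, 0, 0, 4, 0.0002, -0.0005, -0.001, 0, 0, -4, 0.0002, -0.0005, -0.001, 0, 0, -12, 0.0002, -0.0005, -0.001, 0, 0, -4, 0.0002, -0.0005, -0.001, 0, 0, 0, 0.0002, -0.0005, -0.001, 0, 0, 0])

```text
clock: 19.75
eef_pos: [572.2, 178.6, 67.1]
eef_rot: [-3.141, 0.0, -0.107]
wrist_force: [4.9, -1.6, -1.1]
finger_gap: 10.2
finger_force: 50.0
```

Emit:
jog_arm(plan=[0.0004, -0.0002, -0.0006, 0, 0, 8, 0.0004, -0.0002, -0.0009, 0, 0, 16, 0.0004, -0.0002, -0.0012, 0, 0, 24, 0.0004, -0.0002, -0.0014, 0, 0, 28, 0.0004, -0.0002, -0.0016, 0, 0, 20, 0.0004, -0.0002, -0.0018, 0, 0, 12, 0.0004, -0.0002, -0.002, 0, 0, 4, 0.0004, -0.0002, -0.0022, 0, 0, -4, 0.0004, -0.0002, -0.0024, 0, 0, -12, 0.0004, -0.0002, -0.0026, 0, 0, -4, 0.0004, -0.0002, -0.0028, 0, 0, 4, 0.0004, -0.0002, -0.0028, 0, 0, 12, 0.0004, -0.0002, -0.0028, 0, 0, 4, 0.0004, -0.0002, -0.0028, 0, 0, 0])

```text
clock: 21.15
eef_pos: [572.6, 178.4, 64.6]
eef_rot: [-3.141, 0.0, -0.115]
wrist_force: [2.6, -3.0, 1.7]
finger_gap: 9.9
finger_force: 50.1
```

Twisting works it down freely. Another 3 mm.

Emit:
jog_arm(plan=[0.0002, -0.0003, -0.0006, 0, 0, 8, 0.0002, -0.0003, -0.0009, 0, 0, 16, 0.0002, -0.0003, -0.0012, 0, 0, 24, 0.0002, -0.0003, -0.0015, 0, 0, 28, 0.0002, -0.0003, -0.0018, 0, 0, 20, 0.0002, -0.0003, -0.002, 0, 0, 12, 0.0002, -0.0003, -0.0022, 0, 0, 4, 0.0002, -0.0003, -0.0024, 0, 0, -4, 0.0002, -0.0003, -0.0026, 0, 0, -12, 0.0002, -0.0003, -0.0028, 0, 0, -4, 0.0002, -0.0003, -0.003, 0, 0, 4, 0.0002, -0.0003, -0.003, 0, 0, 12, 0.0002, -0.0003, -0.003, 0, 0, 4, 0.0002, -0.0003, -0.003, 0, 0, 0])

```text
clock: 22.55
eef_pos: [573.0, 178.3, 62.0]
eef_rot: [-3.141, -0.001, -0.115]
wrist_force: [3.2, -1.1, 5.1]
finger_gap: 10.0
finger_force: 50.1
```

Emit:
jog_arm(plan=[0.0003, -0.0001, -0.0005, 0, 0, 8, 0.0003, -0.0001, -0.0008, 0, 0, 16, 0.0003, -0.0001, -0.001, 0, 0, 24, 0.0003, -0.0001, -0.0012, 0, 0, 28, 0.0003, -0.0001, -0.0014, 0, 0, 20, 0.0003, -0.0001, -0.0016, 0, 0, 12, 0.0003, -0.0001, -0.0018, 0, 0, 4, 0.0003, -0.0001, -0.0018, 0, 0, -4, 0.0003, -0.0001, -0.0018, 0, 0, -12, 0.0003, -0.0001, -0.0018, 0, 0, -4, 0.0003, -0.0001, -0.0018, 0, 0, 4, 0.0003, -0.0001, -0.0018, 0, 0, 12, 0.0003, -0.0001, -0.0018, 0, 0, 4, 0.0003, -0.0001, -0.0018, 0, 0, 0])

```text
clock: 23.95
eef_pos: [573.2, 178.3, 60.3]
eef_rot: [-3.141, -0.0, -0.115]
wrist_force: [2.1, -0.9, 5.8]
finger_gap: 10.0
finger_force: 50.2
```

Emit:
jog_arm(plan=[0.0003, -0.0001, -0.0005, 0, 0, 8, 0.0003, -0.0001, -0.0008, 0, 0, 16, 0.0003, -0.0001, -0.001, 0, 0, 24, 0.0003, -0.0001, -0.0012, 0, 0, 28, 0.0003, -0.0001, -0.0013, 0, 0, 20, 0.0003, -0.0001, -0.0014, 0, 0, 12, 0.0003, -0.0001, -0.0014, 0, 0, 4, 0.0003, -0.0001, -0.0014, 0, 0, -4, 0.0003, -0.0001, -0.0014, 0, 0, -12, 0.0003, -0.0001, -0.0014, 0, 0, -4, 0.0003, -0.0001, -0.0014, 0, 0, 4, 0.0003, -0.0001, -0.0014, 0, 0, 12, 0.0003, -0.0001, -0.0014, 0, 0, 4, 0.0003, -0.0001, -0.0014, 0, 0, 0])

```text
clock: 25.35
eef_pos: [573.5, 178.3, 59.0]
eef_rot: [-3.141, -0.0, -0.115]
wrist_force: [0.9, -1.9, 7.4]
finger_gap: 10.1
finger_force: 50.4
```

Emit:
jog_arm(plan=[0, -0.0001, -0.0005, 0, 0, 8, 0, -0.0001, -0.0008, 0, 0, 16, 0, -0.0001, -0.001, 0, 0, 24, 0, -0.0001, -0.001, 0, 0, 28, 0, -0.0001, -0.001, 0, 0, 20, 0, -0.0001, -0.001, 0, 0, 12, 0, -0.0001, -0.001, 0, 0, 4, 0, -0.0001, -0.001, 0, 0, -4, 0, -0.0001, -0.001, 0, 0, -12, 0, -0.0001, -0.001, 0, 0, -4, 0, -0.0001, -0.001, 0, 0, 4, 0, -0.0001, -0.001, 0, 0, 12, 0, -0.0001, -0.001, 0, 0, 4, 0, -0.0001, -0.001, 0, 0, 0])

```text
clock: 26.75
eef_pos: [573.6, 178.3, 58.6]
eef_rot: [-3.141, -0.001, -0.115]
wrist_force: [-1.7, -1.3, 13.7]
finger_gap: 10.3
finger_force: 50.4
```

The push climbed to about 14 N with no more travel, so the peg is seated. Releasing and fetching the second peg.

Emit:
jog_arm(plan=[0, 0, 0, 0, 0, 0, 0, 0, 0, 0, 0, 0, 0, 0, 0, 0, 0, 0, 0, 0, 0.001, 0, 0, 0, 0, 0, 0.03, 0, 0, 0, 0, 0, 0.07, 0, 0, 0, 0, 0, 0.11, 0, 0, 0, 0, 0, 0.14, 0, 0, 0, 0, -0.045, 0.14, 0, 0, 0, 0, -0.09, 0.14, 0, 0, 0, 0, -0.135, 0.14, 0, 0, 0, 0, -0.18, 0.14, 0, 0, 0, 0, -0.225, 0.14, 0, 0, 0, 0, -0.27, 0.14, 0, 0, 0, 0, -0.315, 0.14, 0, 0, 0, -0.005, -0.36, 0.14, 0, 0, 2, -0.01, -0.405, 0.14, 0, 0, 4.4, -0.01, -0.44, 0.14, 0, 0, 4.4, -0.01, -0.46, 0.14, 0, 0, 4.4, -0.01, -0.46, 0.14, 0, 0, 4.4], claw=0.03)

```text
clock: 28.75
eef_pos: [563.1, -284.1, 196.9]
eef_rot: [-3.141, 0.001, -0.034]
wrist_force: [0.1, 0.5, 0.3]
finger_gap: 30.1
finger_force: 0.0
```

```bash
cat > chk.py <<'E'
from m import *
import sys
def chk(c):
    im,D=camera('scene'); save(im,sys.argv[1]+'.png')
    u,v=[int(t) for t in proj('scene',(c[0],c[1],90))]
    P=np.array([dep('scene',D,a,b) for a in range(u-14,u+15) for b in range(v-12,v+26)])
    P=P[np.hypot(P[:,0]-c[0],P[:,1]-c[1])<22]
    t=P[P[:,2]>80]; print('thumb top',np.percentile(P[:,2],[97,99]).round(1),'mean xy',t[:,:2].mean(0).round(1) if len(t) else None, 'board', np.median(P[P[:,2]<50][:,2]).round(1))
E
python3 - peg1 <<'E'
import sys; sys.argv=['x','p1']
from chk import *
st(); chk((571.5,179.3))
E
```

```text
{'clock': 28.75, 'joints': [-0.525, 0.489, 1.28, -0.0, 1.373, 1.08], 'eef_pos': [563.067, -284.107, 196.893], 'eef_rot': [-3.141, 0.001, -0.034], 'wrist_force': [0.081, 0.487, 0.264], 'finger_gap': 30.147, 'finger_force': 0.0}
thumb top [92.3 93.8] mean xy [574.2 176.6] board 45.6
```

Peg 1's thumb top is at z≈92, which means it is seated. Now peg 2.

Emit:
jog_arm(plan=[0, 0.0022, -0.04, 0, 0, 0, 0, 0.0022, -0.08, 0, 0, 0, 0, 0.0022, -0.11, 0, 0, 0, 0, 0.0022, -0.13, 0, 0, 0, 0, 0.0022, -0.1395, 0, 0, 0, 0, 0.0022, -0.1395, 0, 0, 0, 0, 0.0022, -0.1395, 0, 0, 0])

```text
clock: 29.5
eef_pos: [564.1, -279.8, 59.2]
eef_rot: [3.141, -0.001, -0.031]
wrist_force: [0.2, -0.0, 0.4]
finger_gap: 30.2
finger_force: 0.0
```

Emit:
jog_arm(plan=[0, 0, 0, 0, 0, 0, 0, 0, 0, 0, 0, 0, 0, 0, 0, 0, 0, 0, 0, 0, 0, 0, 0, 0, 0, 0, 0, 0, 0, 0, 0, 0, 0, 0, 0, 0], claw=0)

```text
clock: 30.1
eef_pos: [563.8, -280.6, 58.7]
eef_rot: [3.141, -0.001, -0.032]
wrist_force: [0.6, -2.2, 5.0]
finger_gap: 10.0
finger_force: 49.9
```

Emit:
jog_arm(plan=[0, 0, 0.03, 0, 0, 0, 0, 0, 0.06, 0, 0, 0, 0, 0, 0.1, 0, 0, 0, 0, 0, 0.14, 0, 0, 0, 0, 0.047, 0.14, 0, 0, -1, 0, 0.094, 0.14, 0, 0, -2, 0.001, 0.141, 0.14, 0, 0, -3, 0.002, 0.188, 0.14, 0, 0, -4, 0.003, 0.235, 0.14, 0, 0, -4, 0.004, 0.282, 0.14, 0, 0, -4, 0.005, 0.329, 0.14, 0, 0, -4, 0.006, 0.376, 0.14, 0, 0, -4, 0.007, 0.423, 0.14, 0, 0, -4, 0.007, 0.47, 0.14, 0, 0, -4, 0.0075, 0.516, 0.14, 0, 0, -4, 0.0075, 0.516, 0.1, 0, 0, -4, 0.0075, 0.516, 0.06, 0, 0, -4, 0.0075, 0.516, 0.06, 0, 0, -4, 0.0075, 0.516, 0.06, 0, 0, -4])

```text
clock: 32.0
eef_pos: [571.0, 235.8, 118.7]
eef_rot: [3.141, 0.001, -0.102]
wrist_force: [0.3, 0.9, -0.7]
finger_gap: 9.3
finger_force: 50.0
```

Emit:
jog_arm(plan=[0.0008, -0.0022, -0.006, 0, 0, 0, 0.0008, -0.0022, -0.012, 0, 0, 0, 0.0008, -0.0022, -0.018, 0, 0, 0, 0.0008, -0.0022, -0.018, 0, 0, 0, 0.0008, -0.0022, -0.018, 0, 0, 0, 0.0008, -0.0022, -0.018, 0, 0, 0])

```text
clock: 32.6
eef_pos: [571.9, 233.7, 100.3]
eef_rot: [-3.141, -0.0, -0.102]
wrist_force: [0.3, 0.6, -1.0]
finger_gap: 9.9
finger_force: 50.0
```

```bash
python3 - <<'E'
from off import *
st()
im,D=camera('scene'); save(im,'s8.png')
cv2.imwrite('pics/c10.png',cv2.resize(im[190:280,320:440],(800,600),interpolation=cv2.INTER_CUBIC)[:,:,::-1])
E
```

```text
{'clock': 32.6, 'joints': [0.329, 0.547, 1.425, -0.0, 1.169, 2.001], 'eef_pos': [571.909, 233.673, 100.276], 'eef_rot': [-3.141, -0.0, -0.102], 'wrist_force': [0.279, 0.584, -0.96], 'finger_gap': 9.862, 'finger_force': 49.971}
```

View pics/c10.png

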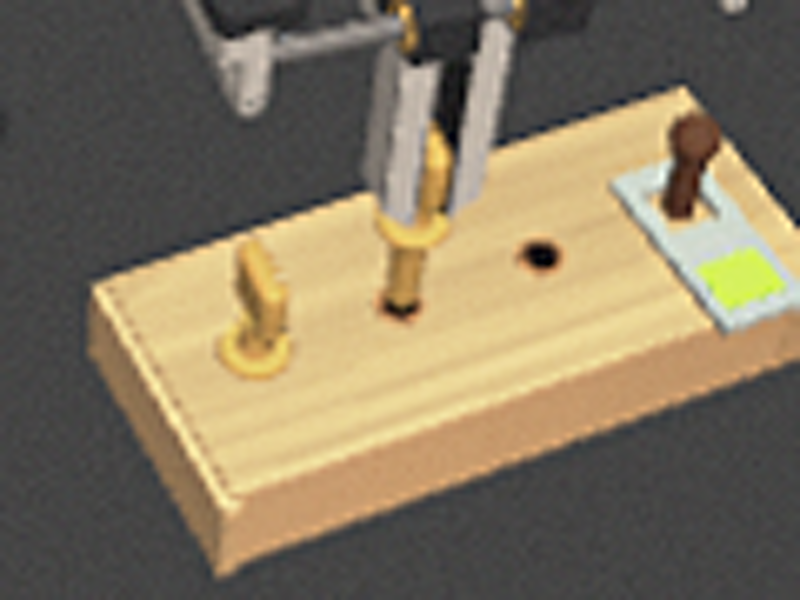

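Peg 1 stands upright with its collar down at crop (255,350). Peg 2's tip is at crop (402,300), right over hole 2 at (399,303). Lowering gently.

Emit:
jog_arm(plan=[0, -0.0004, -0.002, 0, 0, 0, 0, -0.0004, -0.004, 0, 0, 0, 0, -0.0004, -0.005, 0, 0, 0, 0, -0.0004, -0.006, 0, 0, 0, 0, -0.0004, -0.006, 0, 0, 0])

```text
clock: 33.15
eef_pos: [571.7, 233.2, 93.8]
eef_rot: [3.142, 0.0, -0.101]
wrist_force: [0.0, -0.2, 0.0]
finger_gap: 9.7
finger_force: 50.0
```

Emit:
jog_arm(plan=[0, 0, -0.001, 0, 0, 0, 0, 0, -0.002, 0, 0, 0, 0, 0, -0.002, 0, 0, 0])

```text
clock: 33.45
eef_pos: [571.7, 233.2, 91.8]
eef_rot: [3.142, 0.0, -0.102]
wrist_force: [-0.1, 0.0, -2.2]
finger_gap: 9.8
finger_force: 50.0
```

Emit:
jog_arm(plan=[0, 0, -0.002, 0, 0, 0, 0, 0, -0.003, 0, 0, 0, 0, 0, -0.003, 0, 0, 0])

```text
clock: 33.75
eef_pos: [571.6, 233.2, 88.7]
eef_rot: [3.141, 0.0, -0.101]
wrist_force: [-0.1, -0.7, -1.1]
finger_gap: 9.8
finger_force: 50.0
```

Emit:
jog_arm(plan=[0, 0, -0.003, 0, 0, 0, 0, 0, -0.006, 0, 0, 0, 0, 0, -0.009, 0, 0, 0, 0, 0, -0.01, 0, 0, 0, 0, 0, -0.01, 0, 0, 0])

```text
clock: 34.25
eef_pos: [571.7, 233.3, 78.8]
eef_rot: [-3.142, 0.0, -0.101]
wrist_force: [0.6, 1.3, -2.4]
finger_gap: 9.5
finger_force: 50.0
```

Emit:
jog_arm(plan=[0, 0, -0.003, 0, 0, 0, 0, 0, -0.006, 0, 0, 0, 0, 0, -0.007, 0, 0, 0, 0, 0, -0.007, 0, 0, 0])

```text
clock: 34.65
eef_pos: [571.8, 233.3, 71.8]
eef_rot: [-3.141, -0.0, -0.102]
wrist_force: [1.9, 1.7, -0.7]
finger_gap: 9.9
finger_force: 50.0
```

Emit:
jog_arm(plan=[0, 0, -0.001, 0, 0, 0, 0, 0, -0.0015, 0, 0, 0, 0, 0, -0.0015, 0, 0, 0])

```text
clock: 34.95
eef_pos: [571.9, 233.3, 70.6]
eef_rot: [-3.141, -0.0, -0.101]
wrist_force: [1.4, 1.7, 0.4]
finger_gap: 9.9
finger_force: 50.0
```

Emit:
jog_arm(plan=[0.0002, 0.0001, -0.0006, 0, 0, 8, 0.0002, 0.0001, -0.0009, 0, 0, 16, 0.0002, 0.0001, -0.0012, 0, 0, 24, 0.0002, 0.0001, -0.0015, 0, 0, 28, 0.0002, 0.0001, -0.0018, 0, 0, 20, 0.0002, 0.0001, -0.002, 0, 0, 12, 0.0002, 0.0001, -0.0022, 0, 0, 4, 0.0002, 0.0001, -0.0024, 0, 0, -4, 0.0002, 0.0001, -0.0026, 0, 0, -12, 0.0002, 0.0001, -0.0028, 0, 0, -4, 0.0002, 0.0001, -0.003, 0, 0, 4, 0.0002, 0.0001, -0.003, 0, 0, 12, 0.0002, 0.0001, -0.003, 0, 0, 4, 0.0002, 0.0001, -0.003, 0, 0, 0])

```text
clock: 36.35
eef_pos: [572.0, 233.3, 67.4]
eef_rot: [-3.142, -0.0, -0.106]
wrist_force: [2.1, 1.3, -0.8]
finger_gap: 10.1
finger_force: 50.0
```

Emit:
jog_arm(plan=[0.0002, 0, -0.0006, 0, 0, 8, 0.0002, 0, -0.0009, 0, 0, 16, 0.0002, 0, -0.0012, 0, 0, 24, 0.0002, 0, -0.0015, 0, 0, 28, 0.0002, 0, -0.0018, 0, 0, 20, 0.0002, 0, -0.002, 0, 0, 12, 0.0002, 0, -0.0022, 0, 0, 4, 0.0002, 0, -0.0024, 0, 0, -4, 0.0002, 0, -0.0026, 0, 0, -12, 0.0002, 0, -0.0028, 0, 0, -4, 0.0002, 0, -0.003, 0, 0, 4, 0.0002, 0, -0.003, 0, 0, 12, 0.0002, 0, -0.003, 0, 0, 4, 0.0002, 0, -0.003, 0, 0, 0])

```text
clock: 37.75
eef_pos: [572.1, 233.4, 64.5]
eef_rot: [3.142, 0.0, -0.106]
wrist_force: [0.6, 0.5, 1.2]
finger_gap: 9.6
finger_force: 50.0
```

Emit:
jog_arm(plan=[0.0001, 0, -0.0006, 0, 0, 8, 0.0001, 0, -0.0009, 0, 0, 16, 0.0001, 0, -0.0012, 0, 0, 24, 0.0001, 0, -0.0015, 0, 0, 28, 0.0001, 0, -0.0018, 0, 0, 20, 0.0001, 0, -0.002, 0, 0, 12, 0.0001, 0, -0.0022, 0, 0, 4, 0.0001, 0, -0.0024, 0, 0, -4, 0.0001, 0, -0.0026, 0, 0, -12, 0.0001, 0, -0.0028, 0, 0, -4, 0.0001, 0, -0.003, 0, 0, 4, 0.0001, 0, -0.003, 0, 0, 12, 0.0001, 0, -0.003, 0, 0, 4, 0.0001, 0, -0.003, 0, 0, 0])

```text
clock: 39.15
eef_pos: [572.2, 233.4, 62.0]
eef_rot: [-3.142, -0.0, -0.105]
wrist_force: [-1.0, 0.3, 5.9]
finger_gap: 9.6
finger_force: 50.0
```

Emit:
jog_arm(plan=[0.0002, 0, -0.0005, 0, 0, 8, 0.0002, 0, -0.0008, 0, 0, 16, 0.0002, 0, -0.001, 0, 0, 24, 0.0002, 0, -0.0011, 0, 0, 28, 0.0002, 0, -0.0012, 0, 0, 20, 0.0002, 0, -0.0013, 0, 0, 12, 0.0002, 0, -0.0013, 0, 0, 4, 0.0002, 0, -0.0013, 0, 0, -4, 0.0002, 0, -0.0013, 0, 0, -12, 0.0002, 0, -0.0013, 0, 0, -4, 0.0002, 0, -0.0013, 0, 0, 4, 0.0002, 0, -0.0013, 0, 0, 12, 0.0002, 0, -0.0013, 0, 0, 4, 0.0002, 0, -0.0013, 0, 0, 0])

```text
clock: 40.55
eef_pos: [572.4, 233.4, 60.7]
eef_rot: [3.142, -0.0, -0.105]
wrist_force: [-2.6, 0.1, 6.0]
finger_gap: 9.7
finger_force: 50.0
```

Emit:
jog_arm(plan=[-0.0002, 0, -0.0005, 0, 0, 8, -0.0002, 0, -0.0008, 0, 0, 16, -0.0002, 0, -0.001, 0, 0, 24, -0.0002, 0, -0.0011, 0, 0, 28, -0.0002, 0, -0.0012, 0, 0, 20, -0.0002, 0, -0.0012, 0, 0, 12, -0.0002, 0, -0.0012, 0, 0, 4, -0.0002, 0, -0.0012, 0, 0, -4, -0.0002, 0, -0.0012, 0, 0, -12, -0.0002, 0, -0.0012, 0, 0, -4, -0.0002, 0, -0.0012, 0, 0, 4, -0.0002, 0, -0.0012, 0, 0, 12, -0.0002, 0, -0.0012, 0, 0, 4, -0.0002, 0, -0.0012, 0, 0, 0])

```text
clock: 41.95
eef_pos: [572.4, 233.5, 60.0]
eef_rot: [-3.141, -0.001, -0.105]
wrist_force: [-3.5, -1.0, 9.9]
finger_gap: 9.8
finger_force: 50.1
```

Emit:
jog_arm(plan=[-0.0004, 0, -0.0004, 0, 0, 8, -0.0004, 0, -0.0006, 0, 0, 16, -0.0004, 0, -0.0008, 0, 0, 24, -0.0004, 0, -0.0008, 0, 0, 28, -0.0004, 0, -0.0008, 0, 0, 20, -0.0004, 0, -0.0008, 0, 0, 12, -0.0004, 0, -0.0008, 0, 0, 4, -0.0004, 0, -0.0008, 0, 0, -4, -0.0004, 0, -0.0008, 0, 0, -12, -0.0004, 0, -0.0008, 0, 0, -4, -0.0004, 0, -0.0008, 0, 0, 4, -0.0004, 0, -0.0008, 0, 0, 12, -0.0004, 0, -0.0008, 0, 0, 4, -0.0004, 0, -0.0008, 0, 0, 0])

```text
clock: 43.35
eef_pos: [572.4, 233.5, 59.8]
eef_rot: [-3.141, -0.002, -0.105]
wrist_force: [-1.9, -1.7, 13.4]
finger_gap: 10.0
finger_force: 50.2
```

It has stopped moving, so it's seated. Releasing, backing off and checking.

Emit:
jog_arm(plan=[0, 0, 0, 0, 0, 0, 0, 0, 0, 0, 0, 0, 0, 0, 0, 0, 0, 0, 0, 0, 0.001, 0, 0, 0, 0, 0, 0.03, 0, 0, 0, 0, 0, 0.07, 0, 0, 0, 0, 0, 0.11, 0, 0, 0, 0, 0, 0.15, 0, 0, 0, -0.02, -0.04, 0.19, 0, 0, 0, -0.04, -0.08, 0.22, 0, 0, 0, -0.06, -0.12, 0.22, 0, 0, 0, -0.08, -0.16, 0.22, 0, 0, 0, -0.1, -0.2, 0.22, 0, 0, 0, -0.1, -0.24, 0.22, 0, 0, 0, -0.1, -0.28, 0.22, 0, 0, 0, -0.1, -0.28, 0.22, 0, 0, 0], claw=0.03)

```text
clock: 44.95
eef_pos: [471.4, -50.1, 278.2]
eef_rot: [3.141, 0.0, -0.105]
wrist_force: [0.3, -0.1, -0.2]
finger_gap: 29.8
finger_force: 0.0
```

```bash
python3 - <<'E'
import sys; sys.argv=['x','p2']
from chk import *
st(); chk((572,178.8)); chk((571,233.8))
# lid from scene depth: points in the lid region
im,D=camera('scene')
P=np.array([dep('scene',D,a,b) for a in range(95,225,3) for b in range(260,345,2)]); P=P[(P[:,2]>110)&(P[:,1]<-150)&(P[:,1]>-330)]
print('lid top z',np.percentile(P[:,2],99),'x at high/low',P[P[:,2]>195][:,0].mean(),P[P[:,2]<125][:,0].mean())
I=cv2.imread('pics/p2.png'); cv2.imwrite('pics/c11.png',cv2.resize(I[190:280,320:440],(800,600),interpolation=cv2.INTER_CUBIC))
E
```

```text
{'clock': 44.95, 'joints': [-0.183, 0.079, 1.614, -0.001, 1.448, 1.493], 'eef_pos': [471.45, -50.115, 278.18], 'eef_rot': [3.141, 0.0, -0.105], 'wrist_force': [0.335, -0.052, -0.184], 'finger_gap': 29.793, 'finger_force': 0.0}
thumb top [92.2 93.3] mean xy [573.6 176.8] board 45.2
thumb top [91.7 93. ] mean xy [572.5 232.1] board 45.4
lid top z 212.53242301856508 x at high/low 658.6618314483221 641.1094854453037
```

View pics/c11.png

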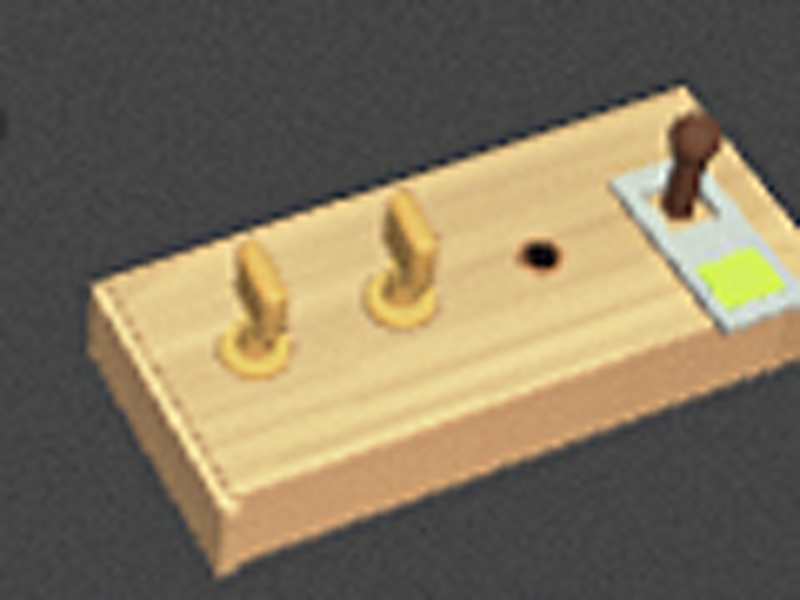

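Both pegs are upright with collars down, at crop (255,350) and (400,300). Next I'll go over and behind the open lid to close it.

Emit:
jog_arm(plan=[0.03, -0.035, 0, 0, 0, 1, 0.06, -0.07, 0, 0, 0, 2, 0.09, -0.105, 0, 0, 0, 3, 0.12, -0.14, 0, 0, 0, 4, 0.15, -0.17, 0, 0, 0, 5, 0.185, -0.19, 0, 0, 0, 6, 0.2185, -0.19, 0, 0, 0, 6.8, 0.2185, -0.19, 0, 0, 0, 6.8, 0.2185, -0.19, 0, 0, 0, 6.8, 0.2185, -0.19, -0.03, 0, 0, 6.8, 0.2185, -0.19, -0.06, 0, 0, 6.8, 0.2185, -0.19, -0.093, 0, 0, 6.8, 0.2185, -0.19, -0.093, 0, 0, 6.8, 0.2185, -0.19, -0.093, 0, 0, 6.8], claw=0)

```text
clock: 46.5
eef_pos: [690.2, -236.1, 187.2]
eef_rot: [3.141, -0.001, 0.018]
wrist_force: [0.2, -0.6, 0.9]
finger_gap: 0.8
finger_force: 0.0
```

Emit:
jog_arm(plan=[-0.015, 0, 0.001, 0, 0, 0, -0.03, 0, 0.001, 0, 0, 0, -0.042, 0, 0.001, 0, 0, 0, -0.05, 0, 0.001, 0, 0, 0, -0.0576, 0, 0.0005, 0, 0, 0, -0.066, 0, -0.001, 0, 0, 0, -0.075, 0, -0.003, 0, 0, 0, -0.083, 0, -0.006, 0, 0, 0, -0.092, 0, -0.01, 0, 0, 0, -0.1, 0, -0.015, 0, 0, 0, -0.1066, 0, -0.0204, 0, 0, 0, -0.113, 0, -0.027, 0, 0, 0, -0.119, 0, -0.0334, 0, 0, 0, -0.124, 0, -0.041, 0, 0, 0, -0.1288, 0, -0.0487, 0, 0, 0, -0.131, 0, -0.055, 0, 0, 0, -0.134, 0, -0.061, 0, 0, 0, -0.1355, 0, -0.068, 0, 0, 0, -0.137, 0, -0.074, 0, 0, 0])

```text
clock: 48.4
eef_pos: [553.2, -236.6, 110.5]
eef_rot: [-3.141, 0.0, 0.017]
wrist_force: [1.0, 0.3, 0.2]
finger_gap: 0.9
finger_force: 0.3
```

Emit:
jog_arm(plan=[-0.001, 0, -0.003, 0, 0, 0, -0.001, 0, -0.006, 0, 0, 0, -0.001, 0, -0.009, 0, 0, 0, -0.001, 0, -0.01, 0, 0, 0, -0.001, 0, -0.01, 0, 0, 0])

```text
clock: 48.9
eef_pos: [552.5, -236.8, 104.2]
eef_rot: [3.141, -0.001, 0.017]
wrist_force: [-13.2, 5.0, 27.9]
finger_gap: 0.6
finger_force: 14.3
```

The lid is pressed down hard against the case, so it's shut. Now I'll retreat and make a final check.

Emit:
jog_arm(plan=[0, 0, 0.01, 0, 0, 0, 0, 0, 0.05, 0, 0, 0, 0, 0, 0.1, 0, 0, 0, -0.04, 0, 0.12, 0, 0, 0, -0.08, 0, 0.12, 0, 0, 0, -0.12, 0, 0.12, 0, 0, 0, -0.16, 0, 0.12, 0, 0, 0, -0.16, -0.03, 0.12, 0, 0, 0, -0.16, -0.06, 0.12, 0, 0, 0, -0.16, -0.06, 0.12, 0, 0, 0])

```text
clock: 49.9
eef_pos: [392.0, -299.0, 221.3]
eef_rot: [3.141, -0.0, 0.015]
wrist_force: [0.4, 0.2, -0.2]
finger_gap: 0.6
finger_force: 0.0
```

```bash
python3 - <<'E'
import sys; sys.argv=['x','p3']
from chk import *
st(); chk((572,178.8)); chk((571,233.8))
im,D=camera('top'); save(im,'end.png')
im,D=camera('scene')
P=np.array([dep('scene',D,a,b) for a in range(100,225) for b in range(245,345,2)]); P=P[(P[:,1]<-165)&(P[:,1]>-315)]
print('lid z front/rear',[np.median(P[(P[:,0]>a)&(P[:,0]<a+20)&(P[:,2]>60)][:,2]).round(1) for a in(520,555,600)])
I=cv2.imread('pics/p3.png'); B=I[225:310,225:270]; 
P=[dep('scene',D,u,v).round(1).tolist() for u,v in((250,242),(249,258),(247,275),(246,292))]; print('blade',P)
E
```

```text
{'clock': 49.9, 'joints': [-0.726, 0.159, 1.657, -0.0, 1.325, 0.83], 'eef_pos': [391.962, -298.996, 221.254], 'eef_rot': [3.141, -0.0, 0.015], 'wrist_force': [0.389, 0.21, -0.233], 'finger_gap': 0.574, 'finger_force': 0.0}
thumb top [92.  92.8] mean xy [574.3 176.9] board 45.4
thumb top [92.  93.1] mean xy [572.5 232.2] board 45.4
lid z front/rear [np.float64(103.6), np.float64(103.6), np.float64(103.9)]
blade [[454.5, -39.1, 17.8], [498.9, -54.6, 18.7], [535.0, -71.1, 9.1], [576.3, -85.7, 8.4]]
```

View pics/p3.png

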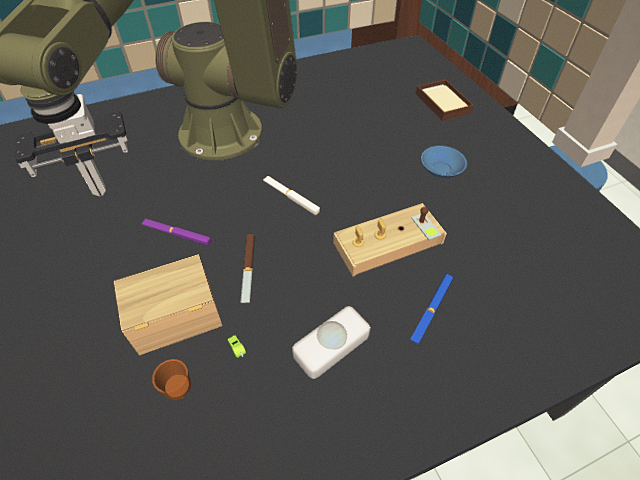

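The lid is shut and level (z≈103.6 at both front and rear). The pegs are seated at (358,235) and (380,229), the blade lies flat at (247,268), and everything else is in place. Handing in.

```bash
python3 -c "
from cell import manip
print(manip.sign_off())"
```

```text
the job is handed in; nothing more can be done
None
```

I levered the lid open with the blade, laid the blade flat on the ledge again, twisted both pegs in the case home in their own holes, shut the lid and handed the job in; sign-off returned no verdict.

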